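# Snap shut the salami tub on a market-stall counter

### The job

Close the tub of salami with the red lid: press its three white snap tabs down one after another, until all three lie flat and level around the rim. Leave the green-lidded tub untouched.

Things in the scene. Friction and masses are not known exactly. Their poses are not given: they have to be found in the camera images.
- tab_a_press (a point): white snap tab on the red lid's rim, one of 3 alike, 120 degrees apart. Point: on its upper face, mid-width, 22 mm out from its hinge; x along the tab, away from the lid's centre, y along the rim, z out of the face. Tab: 36 mm long (outwards), 44 mm wide, 5 mm thick, 14 mm lip under the outer end. Starts 30 to 40 degrees above level.
- tab_b_press (a point): white snap tab on the red lid's rim, one of 3 alike, 120 degrees apart. Point: on its upper face, mid-width, 22 mm out from its hinge; x along the tab, away from the lid's centre, y along the rim, z out of the face. Pressed straight down with 4 to 8 N it folds to level, meets a firm stop and is engaged: this point is then 80 mm above the table. Stiff, stays where left.
- tab_c_press (a point): white snap tab on the red lid's rim, one of 3 alike, 120 degrees apart. Point: on its upper face, mid-width, 22 mm out from its hinge; x along the tab, away from the lid's centre, y along the rim, z out of the face. Red lid: 154 mm across, top 75 mm above the table, 5 mm below the level tabs. Clear round tub of salami, held fast on a 160 mm square base.
- green_tub: bystander, not to be touched: a tub of the same shape and size with a green lid, holding cheese and olives, its three white tabs up (they reach 110 mm from its axis and 110 mm above the table). Fixed; origin at the centre of its base on the table, z up, x towards one of its tabs.
Things that resemble listed ones, but are neither listed nor needed, are in the scene too. Of the things like the part that bears tab_a_press, leave any that is purple or yellow; of the rest the larger one is meant.

How it is judged:
By the outcome, as a careful person would: the job done as asked, in the order asked, and still so for the second after the job is handed in, with the robot touching nothing.
It also fails if it takes over 45 s, if anything falls off the work surface, if the arm or the gripper's body presses on something with over 40 N, if the wrist force passes 120 N, or if a joint passes its speed limit or range.

### The arm

A 6-joint arm with a two-finger parallel gripper is mounted at the origin on the work surface. World frame = base frame: x ahead of the robot, y to its left, z up, the work surface at z = 0. Lengths are in m, angles in rad, forces in N, time in s.
With the tool pointing down it reaches from about 0.325 to 0.775 m from the base axis. Payload 5.5 kg.
Tool frame: the origin (TCP) lies between the finger pads; the fingertips stand arm.tip_extent ahead of it and the grasp point (between the pads) lies 5 mm behind it (arm.tip_extent is the distance from the TCP to the fingertips, in m); z points along the fingers, y is the direction in which the jaws open and shut (so a half turn about z gives the same grasp; the last joint's range is limited). The gripper opens to 88 mm and grips with 3 to 60 N. Pads are 20 mm wide; open, the fingers measure 115 mm over their backs; the gripper's body (75 mm by 178 mm) begins 61 mm behind the grasp point.
Start: joints at [-1.343, 0.091, 1.231, -0, 1.82, -0.057], TCP at [0.169, -0.576, 0.237] pointing down, gripper open.
Joint ranges: [-2.87, 2.87], [-0.86, 2.18], [0.17, 2.46], [-1.51, 4.65], [0.06, 2.69], [-2.65, 2.65]. Speed limits (rad/s): [2.57, 2.57, 3.01, 3.14, 3.14, 3.14].

### API

Orientations are given as a rotation vector (axis times angle).
In Python, from workcell import arm, optics gives the robot as it stands. The module is installed in compiled form; this text tells all that it offers.
- The arm moves only by the tool apply_moves, never from a script. Its arguments are lists of equal length, an entry for each row: "xyz": the shift along the tool's x, y, z in m, a list of three; "rotation": the turn, a rotation vector about the tool's x, y, z in rad, a list of three; "fingers": the closure, from -1 (fully open) to 1 (shut), so that 0 is half open. A call has 1 to 10 rows; each row shifts and turns the commanded pose from where the row before left it, along the tool's axes as they then stand; what a row does not reach is not made up. A row lasts 1/12 s, in which the tool goes at most 41.7 mm and 7.16 degrees, less where a joint would pass 70% of its speed; a pose out of reach is approached as far as the arm can. A call with a gripper value outside its range is refused whole. The fingers move at their own pace and stop on an object; the grip force is fixed at half the most. Time passes only in rows, so rows that do not move let the fingers close. It gives the time, the measured TCP pose, the force and the opening at its end, in the units of the state.
- arm.observe(): the state, without advancing time (a new reading comes with each control period).
- optics.snapshot(name): name is "scene" or "side" or "wrist"; returns a dict with "pixels" (400x640x3 uint8, red, green, blue), "camera_matrix" (3x3 intrinsics, pixels), "view" (4x4, takes a point from world to camera coordinates); the wrist camera has in their place "mount" (4x4, takes a point from camera to tool coordinates, whose origin is the TCP and whose axes are the flange's). Camera axes: x right, y down, z forward; pixel columns grow to the right and rows downward; lengths in m; the calibration is good to about 2 mm. The wrist camera is an equidistant fisheye: a pixel r from the principal point sees the ray r / f radians off the axis. A picture is of the moment at which its call begins: read the wrist's pose just before it. There is no depth.
- arm.sign_off(): hands the job in, once; it reports no verdict.
The state is a dict: "time_s": time; "q": joint angles; "dq": joint speeds; "joint_torque": joint torques, N m; "position": TCP position; "orientation": TCP orientation; "ft_force": force on the tool from outside, world axes, zero at the start; "moment": the same for the moment, N m; "gripper_width": opening from 0.0 (shut) to 1.0 (fully open).
Only numpy, scipy, OpenCV 4.12 (cv2) and the standard library are available. Lean on these libraries where they do the work, as an engineer would, in place of code of your own. Each camera call takes 0.05 s, during which the arm holds its last target. There are 200 camera calls.

## Working session

There is one attempt and no reset: what is moved stays moved. The work goes in short steps, Python scripts to look and compute and a tool call to move; the robot and the scene stay as the last step left them, time stands still between calls to the robot, and variables do not carry over. Pictures are saved under pics/ and viewed, about 8 in all and at most 12, crops included, and the job is handed in when it is done.

Besides the shell and the picture viewer there is one more tool, called in YAML: its name, and indented under it one key for each argument. apply_moves: Moves the arm, as the interface text tells. Its arguments: {"type":"object","properties":{"xyz":{"type":"array"},"rotation":{"type":"array"},"fingers":{"type":"array"}},"required":["xyz","rotation","fingers"]}

```bash
mkdir -p pics; cat > h.py <<'E'
import numpy as np, cv2
from workcell import arm, optics
def snap(n,f=None):
    s=optics.snapshot(n)
    if f: cv2.imwrite(f'pics/{f}.png',s['pixels'][:,:,::-1])
    return s
def ray(s,u,v):
    K=s['camera_matrix'];V=s['view'];R=V[:3,:3];t=V[:3,3]
    return -R.T@t, R.T@np.linalg.solve(K,[u,v,1.])
def onz(s,u,v,z):
    o,d=ray(s,u,v); return o+d*(z-o[2])/d[2]
def proj(s,p):
    c=s['view'][:3,:3]@np.asarray(p)+s['view'][:3,3]; q=s['camera_matrix']@c; return q[:2]/q[2]
E
python3 - <<'E'
from h import *
a=snap('scene'); b=snap('side')
import pickle; pickle.dump((a,b),open('s0.pkl','wb'))
cv2.imwrite('pics/a0.png',a['pixels'][:,:,::-1]);cv2.imwrite('pics/b0.png',b['pixels'][:,:,::-1])
print(arm.observe()); print(arm.tip_extent)
for s in (a,b): print(ray(s,320,200))
E
```

```text
{'time_s': 0.1, 'q': array([-1.34272263e+00,  9.17624856e-02,  1.23175420e+00,  1.81249899e-06,
        1.81978425e+00, -5.67223772e-02]), 'dq': array([ 0.00046291, -0.00247762, -0.00187863, -0.00025323,  0.00067098,
        0.00111417]), 'joint_torque': array([ 3.14184530e-03, -4.47858918e+01, -4.07568276e+01,  7.01339194e-02,
        2.84247519e-02, -1.24592516e-04]), 'position': array([ 0.16850954, -0.57560505,  0.23563891]), 'orientation': array([-3.10811005e+00, -4.45605427e-01,  2.26744441e-04]), 'ft_force': array([-0.45358878, -0.15736824,  0.54590326]), 'moment': array([ 0.00961382, -0.03363427,  0.00617316]), 'gripper_width': 0.9968455130126201}
0.014
(array([ 1.09695803, -0.69783954,  0.7602808 ]), array([-0.57773777,  0.55018758, -0.60293837]))
(array([ 0.35384103, -0.78398099,  0.52321371]), array([ 0.0918274 ,  0.84309839, -0.53022513]))
```

View pics/a0.png

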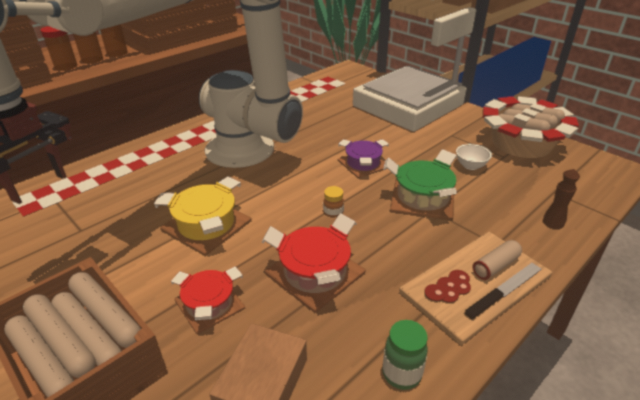

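View pics/b0.png

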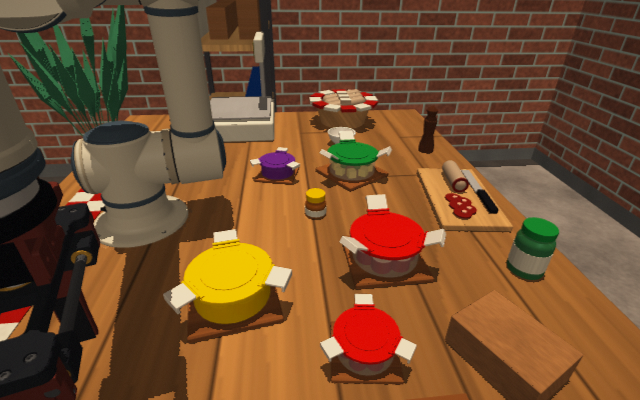

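The scene picture shows a large red-lidded tub at (315,250), a small red one at (206,290), a yellow one at (203,210), a purple one at (365,155) and the green bystander at (425,178). In the side picture the large red one is at (387,237) and the small red one at (366,335). Yellow and purple are ruled out, so of the two red ones the larger at (315,250) fits. I'll measure it and confirm in a crop.

```bash
cat > m.py <<'E'
from h import *
import pickle
from scipy.optimize import least_squares
a,b=pickle.load(open('s0.pkl','rb'))
def comps(s):
    h=cv2.cvtColor(s['pixels'],cv2.COLOR_RGB2HSV)
    m=(((h[...,0]<6)|(h[...,0]>174))&(h[...,1]>200)&(h[...,2]>130)).astype(np.uint8)
    return m
W=[]
for s,c,n in ((a,(315,248),'a'),(b,(387,237),'b')):
    m=comps(s); k,l,st,ce=cv2.connectedComponentsWithStats(m)
    L=l[c[1],c[0]]; cm=(l==L).astype(np.uint8)
    cnt=max(cv2.findContours(cm,0,cv2.CHAIN_APPROX_NONE)[0],key=len)
    hull=cv2.convexHull(cnt)[:,0]
    P=np.array([onz(s,u,v,.075)[:2] for u,v in hull])
    f=least_squares(lambda p:np.hypot(*(P-p[:2]).T)-p[2],[*P.mean(0),.077],loss='soft_l1',f_scale=.002)
    print(n,st[L],'lid centre,R',f.x.round(4))
    # white blobs near lid
    h=cv2.cvtColor(s['pixels'],cv2.COLOR_RGB2HSV)
    w=((h[...,1]<75)&(h[...,2]>125)).astype(np.uint8)
    k,l,st,ce=cv2.connectedComponentsWithStats(w)
    for i in range(1,k):
        if st[i,4]>60 and np.hypot(*(ce[i]-c))<95:
            p=onz(s,*ce[i],.09); d=p[:2]-f.x[:2]
            print('  white',ce[i].round(1),st[i,4],p.round(3),'r',np.hypot(*d).round(3),'ang',np.degrees(np.arctan2(d[1],d[0])).round(1))
    # green lid
    g=((abs(h[...,0].astype(int)-60)<15)&(h[...,1]>150)&(h[...,2]>60)).astype(np.uint8)
    k,l,st,ce=cv2.connectedComponentsWithStats(g)
    for i in range(1,k):
        if st[i,4]>300: print('  green',ce[i].round(),st[i,4],onz(s,*ce[i],.075).round(3))
    x,y=c; cr=s['pixels'][y-75:y+75,x-95:x+95,::-1]; W.append(cv2.resize(cr,None,fx=4,fy=4)[:,:])
cv2.imwrite('pics/crop.png',cv2.resize(np.vstack(W),(380,600)))
E
python3 m.py
```

```text
a [     0      0    640    400 255455] lid centre,R [-0.5009  0.7804  1.8453]
  white [341.9 221.2] 277 [ 0.545 -0.106  0.09 ] r 1.371 ang -40.3
  white [272.9 236.7] 216 [ 0.478 -0.249  0.09 ] r 1.42 ang -46.4
  white [233.9 272.9] 102 [ 0.507 -0.372  0.09 ] r 1.531 ang -48.8
  white [327.8 277. ] 229 [ 0.644 -0.247  0.09 ] r 1.539 ang -41.9
b [ 350  208   78   50 2688] lid centre,R [ 0.555  -0.2065  0.0769]
  white [383.9 151.4] 68 [0.638 0.149 0.09 ] r 0.365 ang 76.9
  white [376.1 201.4] 249 [ 0.553 -0.112  0.09 ] r 0.094 ang 91.4
  white [435.2 237.2] 247 [ 0.636 -0.25   0.09 ] r 0.092 ang -28.2
  white [351.8 243.9] 226 [ 0.472 -0.255  0.09 ] r 0.096 ang -149.8
  white [363.1 298.5] 169 [ 0.466 -0.389  0.09 ] r 0.203 ang -116.0
  green [353. 153.] 917 [0.556 0.179 0.075]
  green [542. 229.] 590 [ 0.878 -0.227  0.075]
```

View pics/crop.png

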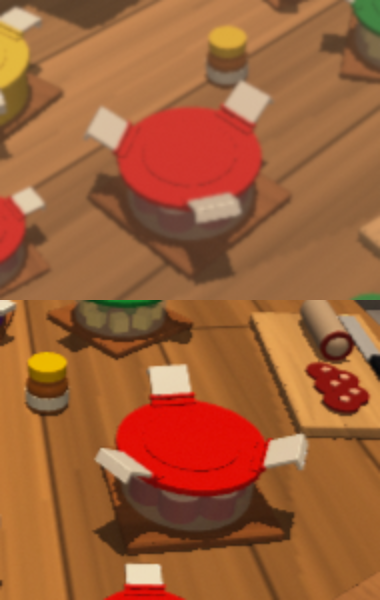

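The crop confirms the large red-lidded tub with salami slices in it. Its lid centre is about (0.555, -0.205) with R 0.0769, as it should be. The tabs are at angles of about 91°, -29° and -149°, with blob centroids at r≈0.094. I'll aim the presses at r≈0.100: A (0.553,-0.105), B (0.469,-0.256), C (0.643,-0.253). First I shut the fingers, yaw the tool's x onto world x and travel.

apply_moves:
  xyz:
    - [0,0,0]
    - [0,0,0]
    - [0,0,0]
    - [0.025,-0.0265,0]
    - [0.025,-0.0265,0]
    - [0.025,-0.0265,0]
    - [0.025,-0.0265,0]
    - [0.025,-0.0265,0]
    - [0.025,-0.0265,0]
    - [0.025,-0.0265,0]
  rotation:
    - [0,0,0.095]
    - [0,0,0.095]
    - [0,0,0.095]
    - [0,0,0]
    - [0,0,0]
    - [0,0,0]
    - [0,0,0]
    - [0,0,0]
    - [0,0,0]
    - [0,0,0]
  fingers: [1,1,1,1,1,1,1,1,1,1]

```text
time_s: 0.93
position: [0.3444, -0.3888, 0.2362]
orientation: [-3.141, 0.001, 0.001]
ft_force: [0.4, -1.0, 0.0]
gripper_width: 0.28
```

apply_moves:
  xyz:
    - [0.0208,-0.022,0]
    - [0.0208,-0.022,0]
    - [0.0208,-0.022,0]
    - [0.0208,-0.022,0]
    - [0.0208,-0.022,0]
    - [0.0208,-0.022,0]
    - [0,0,0]
    - [0,0,0]
  rotation:
    - [0,0,0]
    - [0,0,0]
    - [0,0,0]
    - [0,0,0]
    - [0,0,0]
    - [0,0,0]
    - [0,0,0]
    - [0,0,0]
  fingers: [1,1,1,1,1,1,1,1]

```text
time_s: 1.6
position: [0.469, -0.2573, 0.236]
orientation: [-3.141, -0.004, 0.002]
ft_force: [0.4, -0.8, -0.7]
gripper_width: 0.006
```

```bash
python3 - <<'E'
from h import *
from scipy.spatial.transform import Rotation as Rt
o=arm.observe(); s=snap('wrist','w1')
K=s['camera_matrix'];M=s['mount'];R=Rt.from_rotvec(o['orientation']).as_matrix()
print(o['position'],o['gripper_width'],o['ft_force'].round(2),M.round(3).tolist(),K.tolist())
def won(u,v,z):
    x,y=(u-K[0,2])/K[0,0],(v-K[1,2])/K[1,1]; r=np.hypot(x,y)
    d=np.array([x/r*np.sin(r),y/r*np.sin(r),np.cos(r)])
    d=R@M[:3,:3]@d; c=o['position']+R@M[:3,3]; return c+d*(z-c[2])/d[2]
h=cv2.cvtColor(s['pixels'],cv2.COLOR_RGB2HSV)
w=((h[...,1]<75)&(h[...,2]>125)).astype(np.uint8)
k,l,st,ce=cv2.connectedComponentsWithStats(w)
C=np.array([.555,-.205])
for i in range(1,k):
    if st[i,4]>60:
        p=won(*ce[i],.09);d=p[:2]-C; r=np.hypot(*d)
        if r<.25: print(ce[i].round(),st[i,4],p.round(3),r.round(3),np.degrees(np.arctan2(d[1],d[0])).round(1))
m=(((h[...,0]<6)|(h[...,0]>174))&(h[...,1]>180)&(h[...,2]>110)).astype(np.uint8)
k,l,st,ce=cv2.connectedComponentsWithStats(m)
for i in range(1,k):
    if st[i,4]>800: print('red',st[i],won(*ce[i],.075).round(3))
E
```

```text
[ 0.46895159 -0.25733404  0.23600253] 0.005883196168979843 [ 0.44 -0.78 -0.7 ] [[0.0, -0.961, -0.278, 0.077], [1.0, 0.0, -0.001, 0.001], [0.001, -0.278, 0.961, -0.148], [0.0, 0.0, 0.0, 1.0]] [[309.70691628693146, 0.0, 320.0120502130204], [0.0, 309.70691628693146, 199.2793133522746], [0.0, 0.0, 1.0]]
[308.  19.] 1607 [ 0.636 -0.246  0.09 ] 0.091 -26.6
[174. 109.] 1467 [ 0.554 -0.11   0.09 ] 0.095 90.4
[488. 144.] 419 [ 0.522 -0.434  0.09 ] 0.232 -98.3
[312. 182.] 1577 [ 0.478 -0.25   0.09 ] 0.089 -149.9
[408. 177.] 456 [ 0.484 -0.345  0.09 ] 0.157 -117.0
[155. 201.] 266 [ 0.458 -0.077  0.09 ] 0.161 127.1
red [ 250  116   87   63 2037] [ 0.507 -0.233  0.075]
```

View pics/w1.png

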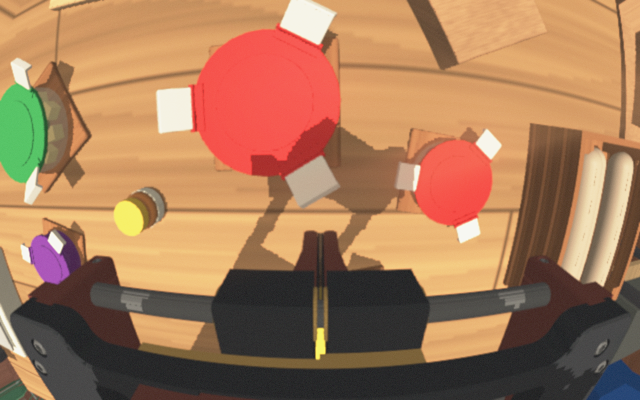

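The wrist picture shows the three tabs at (308,19), (174,109) and (312,182), and the shut fingers over tab B. Cast onto z=0.09 they agree with the fixed cameras to a few mm. Descending on tab B.

apply_moves:
  xyz:
    - [0,0,0.018]
    - [0,0,0.018]
    - [0,0,0.018]
    - [0,0,0.018]
    - [0,0,0.018]
    - [0,0,0.018]
    - [0,0,0.009]
    - [0,0,0.003]
    - [0,0,0.003]
    - [0,0,0.003]
  rotation:
    - [0,0,0]
    - [0,0,0]
    - [0,0,0]
    - [0,0,0]
    - [0,0,0]
    - [0,0,0]
    - [0,0,0]
    - [0,0,0]
    - [0,0,0]
    - [0,0,0]
  fingers: [1,1,1,1,1,1,1,1,1,1]

```text
time_s: 2.48
position: [0.4682, -0.2594, 0.112]
orientation: [3.14, -0.002, 0.001]
ft_force: [-3.7, -0.2, 5.1]
gripper_width: 0.009
```

apply_moves:
  xyz:
    - [0,0,0.003]
    - [0,0,0.003]
    - [0,0,0.003]
    - [0,0,0.003]
    - [0,0,0.002]
    - [0,0,0.002]
  rotation:
    - [0,0,0]
    - [0,0,0]
    - [0,0,0]
    - [0,0,0]
    - [0,0,0]
    - [0,0,0]
  fingers: [1,1,1,1,1,1]

```text
time_s: 2.98
position: [0.4688, -0.2585, 0.0946]
orientation: [3.141, -0.0, 0.001]
ft_force: [-0.6, -1.8, 2.9]
gripper_width: 0.006
```

apply_moves:
  xyz:
    - [0,0,0.001]
    - [0,0,0.001]
    - [0,0,0.001]
    - [0,0,0]
  rotation:
    - [0,0,0]
    - [0,0,0]
    - [0,0,0]
    - [0,0,0]
  fingers: [1,1,1,1]

```text
time_s: 3.32
position: [0.4689, -0.2586, 0.0939]
orientation: [3.14, -0.0, 0.003]
ft_force: [-4.6, 0.2, 12.8]
gripper_width: 0.004
```

Tab B met the firm stop with 12.8 N at tip z = 0.080. Lifting and crossing to tab A.

apply_moves:
  xyz:
    - [0,0,-0.024]
    - [0,0,-0.024]
    - [0,0,-0.024]
    - [0.0168,-0.0304,0]
    - [0.0168,-0.0304,0]
    - [0.0168,-0.0304,0]
    - [0.0168,-0.0304,0]
    - [0.0168,-0.0304,0]
    - [0,0,0.02]
    - [0,0,0.015]
  rotation:
    - [0,0,0]
    - [0,0,0]
    - [0,0,0]
    - [0,0,0]
    - [0,0,0]
    - [0,0,0]
    - [0,0,0]
    - [0,0,0]
    - [0,0,0]
    - [0,0,0]
  fingers: [1,1,1,1,1,1,1,1,1,1]

```text
time_s: 4.15
position: [0.5535, -0.1035, 0.1275]
orientation: [-3.14, -0.006, -0.001]
ft_force: [0.5, 0.4, -0.1]
gripper_width: 0.003
```

apply_moves:
  xyz:
    - [0,0.002,0.005]
    - [0,0,0.004]
    - [0,0,0.004]
    - [0,0,0.003]
    - [0,0,0.003]
    - [0,0,0.003]
    - [0,0,0.003]
    - [0,0,0.003]
    - [0,0,0.003]
    - [0,0,0.002]
  rotation:
    - [0,0,0]
    - [0,0,0]
    - [0,0,0]
    - [0,0,0]
    - [0,0,0]
    - [0,0,0]
    - [0,0,0]
    - [0,0,0]
    - [0,0,0]
    - [0,0,0]
  fingers: [1,1,1,1,1,1,1,1,1,1]

```text
time_s: 4.98
position: [0.5529, -0.108, 0.0957]
orientation: [-3.141, -0.0, -0.002]
ft_force: [1.0, 3.3, 3.7]
gripper_width: 0.007
```

apply_moves:
  xyz:
    - [0,0,0.001]
    - [0,0,0.001]
    - [0,0,0]
  rotation:
    - [0,0,0]
    - [0,0,0]
    - [0,0,0]
  fingers: [1,1,1]

```text
time_s: 5.23
position: [0.5529, -0.108, 0.0943]
orientation: [-3.141, -0.0, -0.002]
ft_force: [0.6, 2.4, 6.0]
gripper_width: 0.005
```

apply_moves:
  xyz:
    - [0,0,0.001]
    - [0,0,0.0005]
    - [0,0,0]
  rotation:
    - [0,0,0]
    - [0,0,0]
    - [0,0,0]
  fingers: [1,1,1]

```text
time_s: 5.48
position: [0.5529, -0.108, 0.0942]
orientation: [-3.141, -0.0, -0.003]
ft_force: [-1.8, 4.2, 12.3]
gripper_width: 0.007
```

Tab A is at its stop too (12.3 N, tip z = 0.080). On to tab C.

apply_moves:
  xyz:
    - [0,0,-0.024]
    - [0,0,-0.024]
    - [0,0,-0.024]
    - [0.0178,0.029,0]
    - [0.0178,0.029,0]
    - [0.0178,0.029,0]
    - [0.0178,0.029,0]
    - [0.0178,0.029,0]
    - [0,0,0.02]
    - [0,0,0.014]
  rotation:
    - [0,0,0]
    - [0,0,0]
    - [0,0,0]
    - [0,0,0]
    - [0,0,0]
    - [0,0,0]
    - [0,0,0]
    - [0,0,0]
    - [0,0,0]
    - [0,0,0]
  fingers: [1,1,1,1,1,1,1,1,1,1]

```text
time_s: 6.32
position: [0.6411, -0.2555, 0.1267]
orientation: [-3.141, 0.004, 0.006]
ft_force: [-0.4, 1.4, -1.1]
gripper_width: 0.006
```

apply_moves:
  xyz:
    - [0,0,0.005]
    - [0,0,0.004]
    - [0,0,0.004]
    - [0,0,0.003]
    - [0,0,0.003]
    - [0,0,0.003]
    - [0,0,0.003]
    - [0,0,0.003]
    - [0,0,0.003]
    - [0,0,0.002]
  rotation:
    - [0,0,0]
    - [0,0,0]
    - [0,0,0]
    - [0,0,0]
    - [0,0,0]
    - [0,0,0]
    - [0,0,0]
    - [0,0,0]
    - [0,0,0]
    - [0,0,0]
  fingers: [1,1,1,1,1,1,1,1,1,1]

```text
time_s: 7.15
position: [0.6415, -0.2535, 0.0971]
orientation: [3.141, -0.0, 0.0]
ft_force: [1.3, -1.1, 3.4]
gripper_width: 0.004
```

apply_moves:
  xyz:
    - [0,0,0.001]
    - [0,0,0.001]
    - [0,0,0]
  rotation:
    - [0,0,0]
    - [0,0,0]
    - [0,0,0]
  fingers: [1,1,1]

```text
time_s: 7.4
position: [0.641, -0.2533, 0.0944]
orientation: [-3.141, 0.0, 0.002]
ft_force: [0.8, -0.2, 2.1]
gripper_width: 0.006
```

apply_moves:
  xyz:
    - [0,0,0.001]
    - [0,0,0.001]
    - [0,0,0]
  rotation:
    - [0,0,0]
    - [0,0,0]
    - [0,0,0]
  fingers: [1,1,1]

```text
time_s: 7.65
position: [0.6411, -0.2533, 0.0942]
orientation: [-3.141, 0.0, 0.001]
ft_force: [-1.6, 0.6, 6.7]
gripper_width: 0.009
```

apply_moves:
  xyz:
    - [0,0,0.001]
    - [0,0,0]
    - [0,0,-0.02]
    - [0,0,-0.03]
    - [0,0,-0.03]
    - [0,0,-0.03]
    - [0,0,-0.03]
  rotation:
    - [0,0,0]
    - [0,0,0]
    - [0,0,0]
    - [0,0,0]
    - [0,0,0]
    - [0,0,0]
    - [0,0,0]
  fingers: [1,1,1,1,1,1,1]

```text
time_s: 8.23
position: [0.6406, -0.2531, 0.2322]
orientation: [-3.14, 0.0, 0.005]
ft_force: [0.6, 0.1, -0.1]
gripper_width: 0.001
```

apply_moves:
  xyz:
    - [-0.035,0,0]
    - [-0.035,0,0]
    - [-0.035,0,0]
    - [-0.035,0,0]
    - [-0.035,0,0]
    - [-0.035,0,0]
    - [-0.035,0,0]
    - [0,0,0]
    - [0,0,0]
  rotation:
    - [0,0,0]
    - [0,0,0]
    - [0,0,0]
    - [0,0,0]
    - [0,0,0]
    - [0,0,0]
    - [0,0,0]
    - [0,0,0]
    - [0,0,0]
  fingers: [1,1,1,1,1,1,1,1,1]

```text
time_s: 8.98
position: [0.395, -0.2532, 0.2319]
orientation: [-3.141, 0.003, 0.001]
ft_force: [-0.0, 0.6, -0.4]
gripper_width: 0.006
```

```bash
python3 - <<'E'
from h import *
W=[]
for n,(x,y) in (('scene',(315,250)),('side',(387,237))):
    s=snap(n); W.append(cv2.resize(s['pixels'][y-60:y+60,x-80:x+80,::-1],None,fx=2.5,fy=2.5,interpolation=cv2.INTER_CUBIC))
    C=np.array([.555,-.205])
    h=cv2.cvtColor(s['pixels'],cv2.COLOR_RGB2HSV)
    k,l,st,ce=cv2.connectedComponentsWithStats(((h[...,1]<75)&(h[...,2]>125)).astype(np.uint8))
    for a in (91,-29,-149):
        t=np.radians(a); print(n,a,'expected press pt px',proj(s,[*(C+.1*np.array([np.cos(t),np.sin(t)])),.08]).round(1))
    for i in range(1,k):
        if st[i,4]>40 and np.hypot(*(ce[i]-(x,y)))<75: print(n,ce[i].round(1),st[i,4],onz(s,*ce[i],.08).round(3))
cv2.imwrite('pics/fin.png',np.hstack(W)); print(arm.observe()['position'])
s=snap('wrist','w2')
E
```

```text
scene 91 expected press pt px [344.6 226.1]
scene -29 expected press pt px [325.  281.8]
scene -149 expected press pt px [267.9 240. ]
scene [333.  211.3] 45 [ 0.498 -0.086  0.08 ]
scene [344.4 226.7] 169 [ 0.554 -0.107  0.08 ]
scene [271.9 240.4] 206 [ 0.477 -0.251  0.08 ]
scene [326.7 280.1] 360 [ 0.642 -0.248  0.08 ]
side 91 expected press pt px [375.2 203.4]
side -29 expected press pt px [438.  242.2]
side -149 expected press pt px [350.2 248.7]
side [375.3 204.8] 136 [ 0.552 -0.111  0.08 ]
side [434.  241.4] 243 [ 0.636 -0.25   0.08 ]
side [353.7 247.8] 277 [ 0.476 -0.255  0.08 ]
side [363.2 298.5] 170 [ 0.469 -0.38   0.08 ]
[ 0.3965812  -0.25328663  0.23174667]
```

View pics/fin.png

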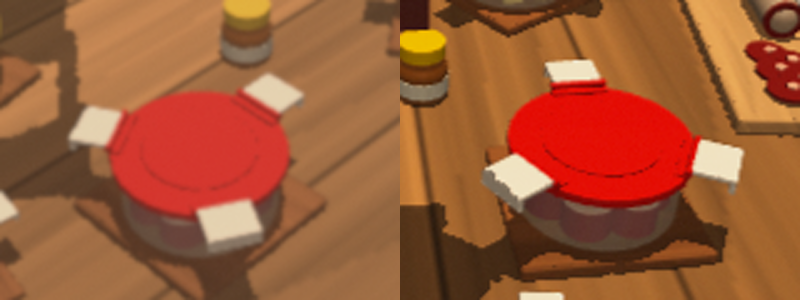

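The crop shows all three white tabs flat around the red lid. Their blob centroids, at (344,227), (327,280) and (272,240) in the scene view, sit within 4 px of where level tabs should be. The green tub was never approached, and the arm is clear of everything.

```bash
python3 -c "
from h import *
o=arm.observe(); print(o['time_s'],o['ft_force'].round(1)); print(arm.sign_off())"
```

```text
9.1333 [0.1 0.3 0.2]
the job is handed in; nothing more can be done
None
```

I pressed the three tabs of the larger red-lidded salami tub down one after another with the shut fingertips, then lifted the arm clear and handed the job in at 9.1 s.

- **Press checks:** Each tab stopped with the fingertips 80 mm above the table. The force there was 12.8 N on the first tab and 12.3 N on the second. On the third I last read 6.7 N, then pressed 1 mm further without a separate reading.
- **Pictures afterwards:** Both fixed cameras show all three tabs level. Their centres are within about 4 px of where level tabs should appear, and the two views agree to about 6 mm or better.
- **Order:** The tabs look alike, so I could not tell which was listed as a, b or c. I pressed the robot-side one first, then the one towards the robot's left, then the far one.
- **Other objects:** The arm never went near the green tub. At hand-in the wrist force was near zero, with the robot touching nothing. No check failed.

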